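# Seat the reference tile over the colour reader's port

## Robot

A 6-joint arm with a two-finger parallel gripper is mounted at the origin on the work surface. World frame = base frame: x ahead of the robot, y to its left, z up, the work surface at z = 0. Lengths are in mm, angles in rad, forces in N, time in s.
With the tool pointing down it reaches from about 275 to 750 mm from the base axis. Payload 10.2 kg.
Tool frame: the origin (TCP) lies at the centre of the arm's flange, where the gripper is bolted on; the fingertips stand 173 mm ahead of it and the grasp point (between the pads) lies 155 mm ahead of it; z points along the fingers, y is the line along which they close (so a half turn about z gives the same grasp; the last joint's range is limited). The gripper opens to 85 mm and grips with 20 to 120 N. Pads are 22 mm wide; open, the fingers measure 114 mm over their backs; the gripper's body (76 mm by 85 mm) begins 54 mm behind the grasp point. The pads swing forward as they close: fully open they stand 13 mm farther back than shut.
Start: joints at [1.111, 0.313, 1.498, -0, 1.331, -0.223], TCP at [123.175, 510.353, 404.694] pointing down, gripper open.
Joint ranges: [-2.94, 2.94], [-0.97, 2.17], [0.19, 2.56], [-1.23, 4.37], [0.02, 3.11], [-2.88, 2.88]. Speed limits (rad/s): [2.39, 2.39, 3.01, 3.14, 3.14, 3.14].

## Interface

Orientations are given as a 3x3 rotation matrix whose columns are the frame's x, y, z axes.
In Python, from rig import read_state, camera, camera_info, finish_job gives the robot as it stands.
- The arm moves only by the shell command python3 -m jog 'ROWS' [FORCE]. ROWS is JSON, a list of rows, each a list of 3 entries, a list of its own where there are three numbers: the finger opening in cm, from 0 to 8.54, then the shift along the tool's x, y, z in cm, then the turn, a rotation vector about the tool's x, y, z in degrees. In form: [[fingers, [x, y, z], [rx, ry, rz]], ...]. A call has 1 to 5 rows; each row is the pose to reach, as a shift and turn from the pose commanded when the call began, along the tool's axes at that moment; what a row does not reach only later rows make up. A row lasts 1/10 s, in which the tool goes at most 50 mm and 8.59 degrees, less where a joint would pass 70% of its speed; a pose out of reach is approached as far as the arm can. A call with a gripper value outside its range is refused whole. The fingers move at their own pace and stop on an object; FORCE is the grip in N (left out, the last holds). Time passes only in rows, so rows that repeat a pose let the fingers close. It gives the time, the measured TCP pose, the force and the opening at its end, in the units of the state.
- read_state(): the state, without advancing time (a new reading comes with each control period).
- camera(name): name is "side" or "top" or "wrist"; returns (picture, depth): 480x640x3 uint8, red, green, blue; 480x640 float32, mm along the optical axis (not along the pixel's ray), 0 where there is no reading.
- camera_info(name): a dict with "camera_matrix" (3x3 intrinsics, pixels), "k1" (the pictures are not rectified: a ray, as slopes to the right and down, at radius r is drawn at 1 + k1 r^2 times it, then the intrinsics apply), "R" (3x3) and "t" (3): a world point X has camera coordinates R X + t. Camera axes: x right, y down, z forward; pixel columns grow to the right and rows downward; lengths in mm; the calibration is good to about 2 mm. A picture is of the moment at which its call begins: read the wrist's pose just before it. camera_info takes no time and is no camera call; for the wrist camera it gives the pose at the moment of the call.
- finish_job(): hands the job in, once; it reports no verdict.
The state is a dict: "time": time; "q": joint angles; "joint_vel": joint speeds; "tau": joint torques, N m; "eef_pos": TCP position; "ee_rot": TCP orientation; "contact_force": force on the tool from outside, world axes, zero at the start; "ft_torque": the same for the moment, N m; "width": opening from 0.0 (shut) to 1.0 (fully open).
Only numpy, scipy, OpenCV 4.12 (cv2) and the standard library are available. Lean on these libraries where they do the work, as an engineer would, in place of code of your own. Each camera call takes 0.05 s, during which the arm holds its last target. There are 200 camera calls.

## Task

Calibrate the flour colour reader: on its metal sample plate, push the square black-backed reference tile flat up against the long guide fence where it stands, then, keeping it against the fence, slide it along into the corner nest until it sits fully home over the measuring port, touching both the fence and the end stop. Only push it with the fingertips: do not grip it between the fingers and never let it lift or tip off the plate. Leave the powder cell, the zero trap and everything else where they are.

Things in the scene. Friction and masses are not known exactly. Their poses are not given: they have to be found in the camera images.
- reader: Flour colour reader, white, fixed, turned up to 23 deg: housing 310 x 400 mm, lower sloping console on the robot's side (238 mm in -x of the origin). Bare flat metal sample plate on top, 110 mm above the table; nothing overhangs it. Origin: on the table under the plate's middle; x away from the robot towards the fence, y along the fence towards the end stop, z up.
- fence (a point): Middle of the guide fence's face, at plate level; reader's axes. The fence is a straight dark steel bar along y at the plate's far side, 14 mm high, 12 mm thick, face towards -x, reaching from 190 mm in -y to 155 mm in +y of this point (reader y = 0, x = +105 mm).
- end_stop (a point): Point of the end stop's face, at plate level, 30 mm from the fence; reader's axes. The end stop is a dark steel bar 14 mm high across the fence's +y end, face towards -y. From it a dark steel lip 8 mm high runs back 35 mm, parallel to the fence and 64 mm from it, then flares outwards for about 25 mm. Fence, stop and lip form the corner nest, open towards -y.
- nest (a point): Point on the plate's surface (110 mm above the table) at the middle of the measuring port (black ring 42 mm across with a glass window) in the nest; reader's axes. The tile fully home has its origin here; flat against the fence it is at x = 0 of this frame. From here the fence face is 30 mm in +x, the end stop's 30 mm in +y, the lip's 34 mm in -x.
- tile: Tile in its black carrier, loose, 60 x 60 x 16 mm high, 160 g, friction about 0.6; origin at the centre of its underside, x, y along its sides. White ceramic below; the top is a pan: rim 5 mm wide round a finger recess 50 x 50 mm, 10 mm deep, grey floor, in which closed fingertips push the rim from inside. Starts away from the nest, 25 to 55 mm off the fence, turned up to 29 deg from it.
- cell: Powder sample cell, bystander: a closed round metal can 60 mm across with a black lid 64 mm across and a small knob, 37 mm high in all; origin at the centre of its underside. It stands on the front part of the plate (console side).
- trap: Zero trap, bystander: a black round cap 56 mm high, 52 mm across at the foot; origin at the centre of its underside. It stands on the front part of the plate.
- bowl: Green plastic bowl, bystander on the table at the left, 150 mm across, 70 mm high; origin at the centre of its underside.
- jar_a: Sample jar, bystander on the table at the left, 72 mm across, 100 mm high; origin at the centre of its underside.
- jar_b: Sample jar, bystander on the table at the right, 72 mm across, 100 mm high; origin at the centre of its underside.
- spatula: Steel spatula 200 mm long, bystander lying on the table at the right.
Mind the look-alikes: they are no part of the job. Of the things that look like the tile, the larger one is meant.

How it is judged:
By the outcome, as a careful person would: the job done as asked, in the order asked, and still so for the second after the job is handed in, with the robot touching nothing.
It also fails if it takes over 42 s, if anything falls off the work surface, if the arm or the gripper's body presses on something with over 40 N, if the wrist force passes 120 N, or if a joint passes its speed limit or range.

## Working session

There is one attempt and no reset: what is moved stays moved. The work goes in short steps, Python scripts to look and compute and a shell command to move; the robot and the scene stay as the last step left them, time stands still between calls to the robot, and variables do not carry over. Pictures are saved under pics/ and viewed, on a budget of 10 in all, crops included, one or two more only if the job needs it, and the job is handed in when it is done.

```bash
mkdir -p pics; ls
python3 - <<'E'
from rig import *
import cv2,numpy as np
s=read_state();print(s['time'],s['eef_pos'],np.round(s['ee_rot'],3).tolist(),s['width'])
for n in ('top','side'):
    i=camera_info(n);p,d=camera(n);np.savez('pics/'+n+'0.npz',p=p,d=d);cv2.imwrite(f'pics/{n}0.png',p[:,:,::-1]);print(n,i)
E
```

```text
pics
0.0 [123.14573569 510.31514944 404.1427287 ] [[-0.972, 0.235, -0.001], [0.235, 0.972, -0.001], [0.0, -0.001, -1.0]] 0.9970116000428384
top {'camera_matrix': array([[560.09142307,   0.        , 316.12930798],
       [  0.        , 560.09142307, 239.68977335],
       [  0.        ,   0.        ,   1.        ]]), 'k1': 0.0033523787236995994, 'R': array([[ 0.0120917 , -0.99984909, -0.01247319],
       [-0.98796473, -0.0100224 , -0.15435429],
       [ 0.15420598,  0.01418947, -0.98793683]]), 't': array([  32.94118873,  514.56604106, 1657.82525517])}
side {'camera_matrix': array([[443.36247118,   0.        , 320.40371558],
       [  0.        , 443.36247118, 240.78311424],
       [  0.        ,   0.        ,   1.        ]]), 'k1': -0.027747805172674625, 'R': array([[ 0.89688557, -0.4421182 , -0.01130354],
       [-0.32089291, -0.63295349, -0.70455491],
       [ 0.30434193,  0.63553236, -0.70955945]]), 't': array([-446.0501503 ,  270.58845571,  972.22756476])}
```

View pics/top0.png

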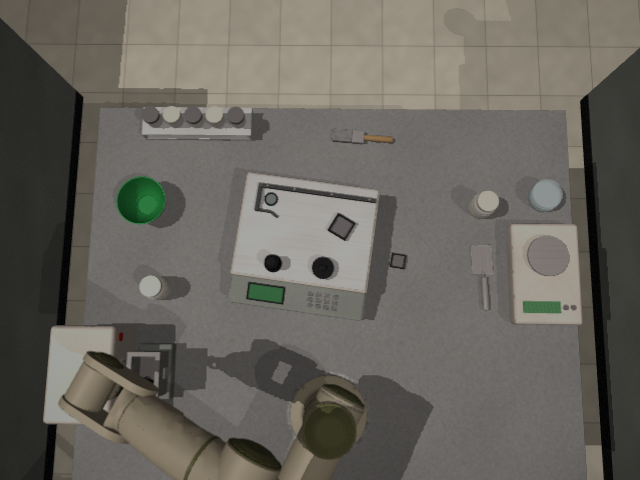

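View pics/side0.png

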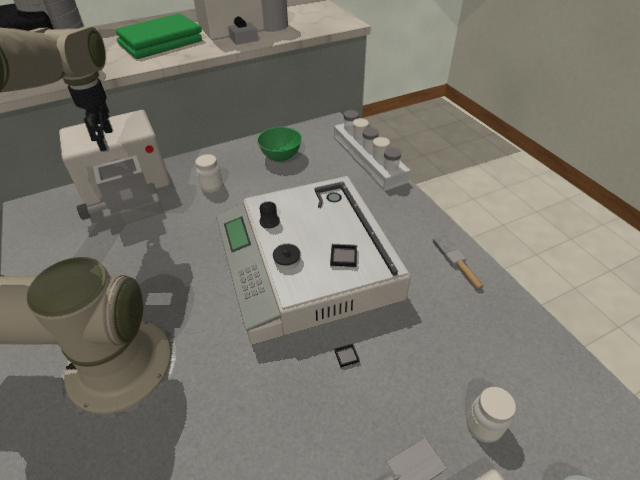

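Top view: candidates are the tile on the plate at (342,226), which is the larger, and a small look-alike on the table at (398,261). The round ones are the cell (322,267) and trap (273,262). I choose (342,226). The fence runs (262,186)–(377,200), with the nest and port at (271,199). Side view: tile (344,256), look-alike (347,355), nest (334,197).

```bash
cat > h.py <<'E'
import numpy as np,cv2
from rig import *
def ray(i,uv):
    K=i['camera_matrix'];uv=np.atleast_2d(np.float64(uv))
    n=cv2.undistortPoints(uv[:,None],K,np.array([i['k1'],0,0,0.]))[:,0]
    R=np.array(i['R']);d=np.c_[n,np.ones(len(n))]@R
    return -R.T@np.array(i['t']),d
def plane(i,uv,z):
    o,d=ray(i,uv);return o+d*((z-o[2])/d[:,2])[:,None]
def tri(i1,u1,i2,u2):
    o1,d1=ray(i1,u1);o2,d2=ray(i2,u2);d1,d2=d1[0],d2[0]
    a=np.linalg.lstsq(np.c_[d1,-d2],o2-o1,rcond=None)[0]
    A,B=o1+a[0]*d1,o2+a[1]*d2
    return (A+B)/2,np.linalg.norm(A-B)
def blob(p,c,r,thr=90):
    g=cv2.cvtColor(p,cv2.COLOR_RGB2GRAY);m=np.zeros_like(g);x,y=map(int,c)
    m[y-r:y+r,x-r:x+r]=(g[y-r:y+r,x-r:x+r]<thr)*255
    cs=cv2.findContours(m,cv2.RETR_EXTERNAL,cv2.CHAIN_APPROX_NONE)[0]
    return max(cs,key=cv2.contourArea)
E
python3 - <<'E'
from h import *
T,S=camera_info('top'),camera_info('side')
pt=np.load('pics/top0.npz')['p'];ps=np.load('pics/side0.npz')['p']
ct=blob(pt,(342,226),22,100);cs=blob(ps,(344,256),25,100)
rt,rs=[cv2.minAreaRect(c) for c in(ct,cs)];print(rt,rs)
mt,ms=[np.array([(lambda m:(m['m10']/m['m00'],m['m01']/m['m00']))(cv2.moments(c))]) for c in(ct,cs)]
print('tile tri',tri(T,mt,S,ms))
print('port tri',tri(T,(271,199),S,(334,197)))
b=plane(T,cv2.boxPoints(rt),126);print('tile corners',b.round(1).tolist(),b.mean(0))
for u in [(262,186),(377,200),(271,199),(322,267),(273,262)]: print(u,plane(T,u,110).round())
E
```

```text
((341.39703369140625, 226.33822631835938), (21.265823364257812, 21.09432601928711), 30.963756561279297) ((343.4669494628906, 255.52920532226562), (26.323638916015625, 22.45618438720703), 3.5763344764709473)
tile tri (array([541.2889449 , -35.11925581, 121.21655624]), np.float64(0.26848344823430315))
port tri (array([623.11406993, 171.35824725, 112.9909772 ]), np.float64(1.5341214567114951))
tile corners [[529.6, 6.9, 126.0], [583.1, -24.1, 126.0], [551.4, -76.9, 126.0], [498.2, -45.8, 126.0]] [540.59162104 -35.00311669 126.        ]
(262, 186) [[662. 199. 110.]]
(377, 200) [[ 623. -139.  110.]]
(271, 199) [[623. 172. 110.]]
(322, 267) [[424.  20. 110.]]
(273, 262) [[437. 162. 110.]]
```

```bash
python3 -c "
from h import *
i=camera_info('wrist');s=read_state();R=np.array(i['R']);c=-R.T@i['t'];E=s['ee_rot']
print('cam in tool',E.T@(c-s['eef_pos']),'axis',E.T@R[2],'right',E.T@R[0],i['camera_matrix'][0,0])"
python3 -m jog '[[0,[-3.6,-2.9,0],[0,0,0]],[0,[-7.2,-5.8,0],[0,0,0]],[0,[-10.8,-8.7,0],[0,0,0]],[0,[-14.4,-11.5,0],[0,0,0]],[0,[-18,-14.4,0],[0,0,0]]]'
python3 -m jog '[[0,[-3.6,-2.9,0],[0,0,0]],[0,[-7.2,-5.8,0],[0,0,0]],[0,[-10.8,-8.7,0],[0,0,0]],[0,[-14.4,-11.5,0],[0,0,0]],[0,[-18,-14.4,0],[0,0,0]]]'
```

```text
cam in tool [75.31629691  0.40965468 31.84173539] axis [-2.93253339e-01  5.34001528e-04  9.56034620e-01] right [-1.01143900e-05  9.99999842e-01 -5.61661170e-04] 336.2698256899279
time: 0.6
eef_pos: [265.0, 326.6, 404.6]
ee_rot: [[-0.972, 0.234, -0.0], [0.234, 0.972, -0.0], [0.0, -0.0, -1.0]]
contact_force: [1.6, -0.8, 0.4]
width: 0.145
time: 1.1
eef_pos: [406.3, 144.2, 404.6]
ee_rot: [[-0.972, 0.235, -0.0], [0.235, 0.972, 0.0], [0.0, 0.0, -1.0]]
contact_force: [-0.2, 1.6, -0.2]
width: 0.0
```

```bash
python3 -m jog '[[0,[-2.9,-2.9,0],[0,0,0]],[0,[-5.8,-5.8,0],[0,0,-3.5]],[0,[-8.7,-8.6,0],[0,0,-7]],[0,[-8.7,-8.6,0],[0,0,-7]]]'
python3 - <<'E'
from h import *
i=camera_info('wrist');p,d=camera('wrist');np.save('pics/w1.npy',p);import pickle;pickle.dump(i,open('pics/w1.pkl','wb'))
cv2.imwrite('pics/w1.png',p[:,:,::-1]);print(read_state()['eef_pos'])
E
```

```text
time: 1.5
eef_pos: [471.6, 38.7, 404.1]
ee_rot: [[-0.993, 0.117, -0.001], [0.117, 0.993, -0.001], [0.0, -0.001, -1.0]]
contact_force: [0.5, 0.2, 1.2]
width: 0.004
[470.58397756  40.43630462 404.09053814]
```

View pics/w1.png

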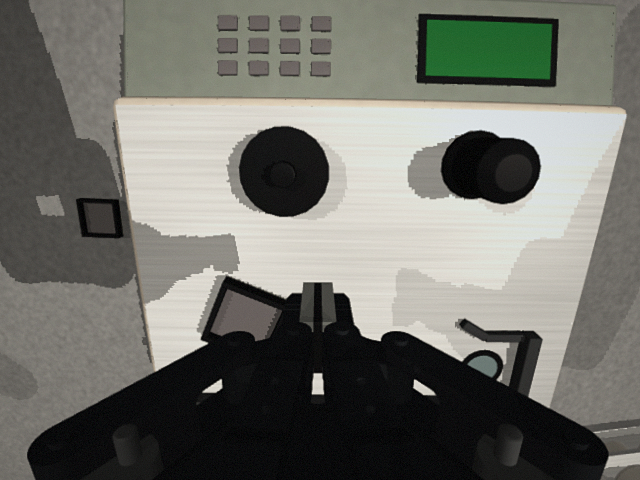

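The wrist view shows the tile's near corner at (225,277) and the small look-alike at (100,217) off the plate. The fingers hide the rest, so I'll look again from farther forward.

```bash
python3 -m jog '[[0,[-4,0.5,0],[0,0,0]],[0,[-8,0.9,0],[0,0,0]],[0,[-12,1.4,0],[0,0,0]],[0,[-12,1.4,0],[0,0,0]]]'
python3 - <<'E'
from h import *
i=camera_info('wrist');p,d=camera('wrist');np.save('pics/w2.npy',p);import pickle;pickle.dump(i,open('pics/w2.pkl','wb'))
cv2.imwrite('pics/w2.png',p[:,:,::-1]);print(read_state()['eef_pos'])
E
```

```text
time: 1.95
eef_pos: [593.2, 43.0, 402.7]
ee_rot: [[-0.993, 0.114, -0.002], [0.114, 0.993, 0.001], [0.002, 0.0, -1.0]]
contact_force: [-0.5, 0.8, -0.7]
width: -0.0
[591.53457476  43.14977521 403.19923156]
```

View pics/w2.png

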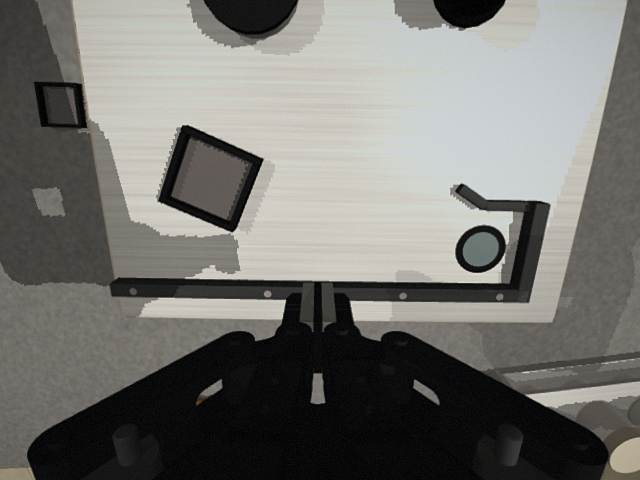

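This shows tile rim corners at (184,126), (262,157), (236,230), (160,200), the fence edge from (113,279) to (515,284), the stop's face at x≈515–527, the lip end at (457,188) and the port at (480,249).

```bash
cat > m.py <<'E'
from h import *
def meas(i,p,c,r=50,thr=60):
    rt=cv2.minAreaRect(blob(p,c,r,thr));b=plane(i,cv2.boxPoints(rt),126);e=b[1]-b[0]
    a=np.degrees(np.arctan2(e[1],e[0]));return b.mean(0),a%90,np.linalg.norm(e),np.linalg.norm(b[2]-b[1])
def reader(i,p):
    g=cv2.cvtColor(p,cv2.COLOR_RGB2GRAY);pts=[]
    for u in list(range(130,290,8))+list(range(350,470,8)):
        col=g[240:320,u];k=np.argmax(col<55)
        pts.append((u,240+k))
    w=plane(i,pts,110)[:,:2];vx,vy,x0,y0=cv2.fitLine(w.astype(np.float32),cv2.DIST_HUBER,0,.1,.01)[:,0]
    return (np.array([x0,y0]),np.array([vx,vy])*np.sign(vy))
E
python3 - <<'E'
from m import *;import pickle
i=pickle.load(open('pics/w2.pkl','rb'));p=np.load('pics/w2.npy')
t,a,l1,l2=meas(i,p,(211,178),58);print('tile',t,a,l1,l2)
c=blob(p,(480,249),29,60);port=plane(i,cv2.fitEllipse(c)[0],110)[0];print('port',port)
x0,v=reader(i,p);n=np.array([v[1],-v[0]]);print('fence dir',v,np.degrees(np.arctan2(v[1],v[0])))
for q in(t,port):print('dist to fence',(x0-q[:2])@n,'along from port',(q-port)[:2]@v)
# height of the tile from both wrist places (corner near robot) 
print(tri(pickle.load(open('pics/w1.pkl','rb')),(225,277),i,(184,126)))
E=read_state()['ee_rot'];print('tool dirs vs fence', np.degrees(np.arctan2(E[1,1],E[0,1])))
E
```

```text
tile [540.22401606 -29.943425   126.        ] 54.389365707009034 60.26206259932027 60.99216624579965
port [623.06534708 175.62510925 110.        ]
fence dir [0.13173912 0.99128443] 82.42989
dist to fence 86.70246124524057 along from port -214.69033173935625
dist to fence 31.664558400587183 along from port 0.0
(array([501.13902383, -42.67055588, 114.94476128]), np.float64(1.5675440525663837))
tool dirs vs fence 83.48057419278265
```

```bash
python3 -m jog '[[0,[2.1,-4,0],[0,0,1]],[0,[4.3,-8,0],[0,0,1]],[0,[4.3,-8,4],[0,0,1]],[0,[4.3,-8,8],[0,0,1]],[0,[4.3,-8,8],[0,0,1]]]'
python3 - <<'E'
from m import *
i=camera_info('wrist');p,d=camera('wrist');cv2.imwrite('pics/w3.png',p[:,:,::-1]);s=read_state();print(s['eef_pos'],s['contact_force'])
E
```

```text
time: 2.5
eef_pos: [536.9, -31.5, 321.1]
ee_rot: [[-0.991, 0.132, -0.009], [0.132, 0.991, 0.003], [0.009, 0.001, -1.0]]
contact_force: [0.1, -0.5, -0.2]
width: -0.0
[537.896892   -31.64411052 324.20549368] [0.35453767 0.23647033 1.32945541]
```

View pics/w3.png

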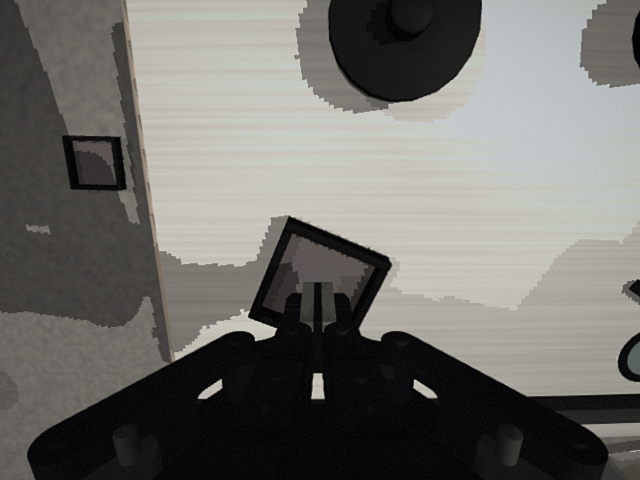

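The tile is below the fingers with corners at (288,217) and (390,262), and the tips at (318,290) are centred over the recess. Going down.

```bash
python3 -m jog '[[0,[0,0,1.5],[0,0,0]],[0,[0,0,2.8],[0,0,0]],[0,[0,0,3],[0,0,0]],[0,[0,0,3],[0,0,0]],[0,[0,0,3],[0,0,0]]]'; python3 -c "
from h import *
i=camera_info('wrist');p,d=camera('wrist');s=read_state();print(s['eef_pos'],s['contact_force'])"
```

```text
time: 3.05
eef_pos: [539.1, -32.4, 295.6]
ee_rot: [[-0.991, 0.132, 0.001], [0.132, 0.991, -0.0], [-0.001, -0.0, -1.0]]
contact_force: [0.1, 0.6, 0.5]
width: 0.007
[539.06576923 -32.41356311 295.55674519] [0.06384902 0.73415746 0.20562534]
```

```bash
python3 -m jog '[[0,[0,0,0.3],[0,0,0]],[0,[-1,0,0.3],[0,0,0]],[0,[-2,0,0.3],[0,0,0]],[0,[-3,0,0.3],[0,0,0]],[0,[-4,0,0.3],[0,0,0]]]'; python3 -m jog '[[0,[-0.5,0,0],[0,0,0]],[0,[-1,0,0],[0,0,0]],[0,[-1.5,0,0],[0,0,0]],[0,[-2,0,0],[0,0,0]],[0,[-2,0,0],[0,0,0]]]'
python3 - <<'E'
from m import *
i=camera_info('side');p,d=camera('side');p=p[140:340,220:450]
cv2.imwrite('pics/s4.png',cv2.resize(p,None,fx=3,fy=3,interpolation=2)[:,:,::-1]);s=read_state();print(s['eef_pos'],s['contact_force'])
E
```

```text
time: 3.6
eef_pos: [578.8, -37.7, 291.7]
ee_rot: [[-0.991, 0.132, -0.001], [0.132, 0.991, 0.0], [0.001, 0.0, -1.0]]
contact_force: [-1.2, 0.7, 1.3]
width: 0.0
time: 4.1
eef_pos: [598.8, -40.5, 291.7]
ee_rot: [[-0.991, 0.132, 0.001], [0.132, 0.991, -0.0], [-0.001, -0.0, -1.0]]
contact_force: [0.6, 0.1, 0.8]
width: -0.0
[598.56972448 -40.38636151 291.66090697] [-0.11480403  0.7713894  -0.73923047]
```

View pics/s4.png

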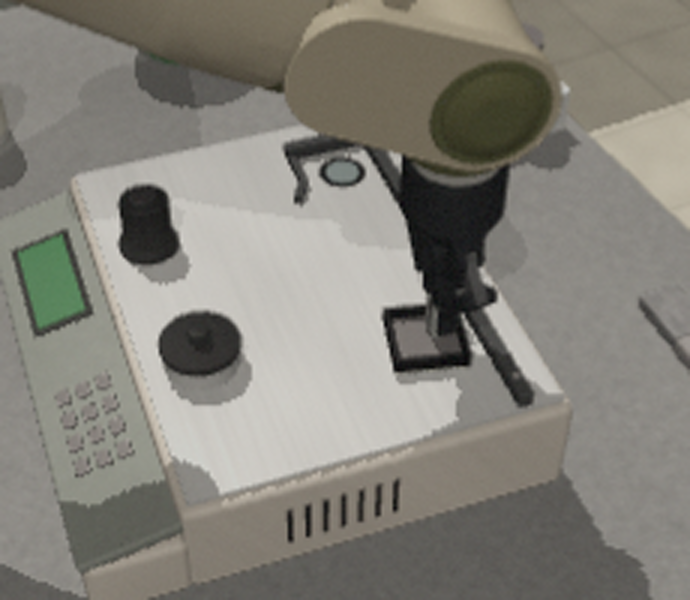

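The side crop shows the tips in the recess at (435,320), pushing the fence-side rim, and the tile flat on the plate with a small gap left to the fence. Continuing slowly.

```bash
python3 -m jog '[[0,[-0.4,0,0],[0,0,0]],[0,[-0.7,0,0],[0,0,0]],[0,[-0.9,0,0],[0,0,0]],[0,[-1,0,0],[0,0,0]],[0,[-1,0,0],[0,0,0]]]'; python3 -m jog '[[0,[-0.1,0,0],[0,0,0]],[0,[-0.2,0,0],[0,0,0]],[0,[-0.3,0,0],[0,0,0]],[0,[-0.3,0,0],[0,0,0]]]'
python3 - <<'E'
from m import *
i=camera_info('wrist');p,d=camera('wrist');
cv2.imwrite('pics/w5.png',p[:,:,::-1]);s=read_state();print(s['eef_pos'],s['contact_force'])
E
```

```text
time: 4.65
eef_pos: [608.4, -41.7, 291.7]
ee_rot: [[-0.991, 0.132, 0.0], [0.132, 0.991, -0.0], [-0.0, -0.0, -1.0]]
contact_force: [-0.3, 0.3, -0.1]
width: -0.004
time: 5.05
eef_pos: [610.5, -41.9, 291.6]
ee_rot: [[-0.991, 0.131, -0.005], [0.131, 0.991, 0.001], [0.005, -0.0, -1.0]]
contact_force: [-11.6, -0.2, 5.8]
width: 0.002
[610.51801834 -41.93521783 291.60772182] [-10.76390545   0.36227384   4.49916921]
```

View pics/w5.png

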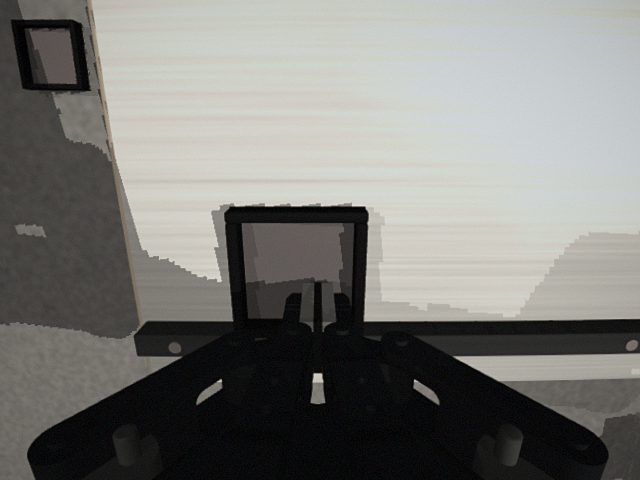

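The tile is now square and flat to the fence: its near rim runs level from (227,213) to (367,213), with 11 N of pressing force. Next I slide it along the fence, watching that force.

```bash
python3 -m jog '[[0,[0.05,0.5,0],[0,0,0]],[0,[0.05,1,0],[0,0,0]],[0,[0.05,1.8,0],[0,0,0]],[0,[0.05,2.8,0],[0,0,0]],[0,[0.05,4,0],[0,0,0]]]'
```

```text
time: 5.6
eef_pos: [615.5, -3.0, 291.4]
ee_rot: [[-0.991, 0.132, -0.004], [0.132, 0.991, -0.002], [0.004, -0.002, -1.0]]
contact_force: [-8.9, -4.6, 1.8]
width: -0.001
```

```bash
python3 -m jog '[[0,[0,1.2,0],[0,0,0]],[0,[0,2.4,0],[0,0,0]],[0,[0,3.6,0],[0,0,0]],[0,[0,4.8,0],[0,0,0]],[0,[0,6,0],[0,0,0]]]'
python3 - <<'E'
from m import *
i=camera_info('wrist');p,d=camera('wrist');
cv2.imwrite('pics/w6.png',p[:,:,::-1]);s=read_state();print(s['eef_pos'],s['contact_force'])
E
```

```text
time: 6.1
eef_pos: [623.4, 56.8, 291.4]
ee_rot: [[-0.991, 0.132, -0.004], [0.132, 0.991, -0.002], [0.004, -0.002, -1.0]]
contact_force: [-9.1, -5.1, 2.4]
width: -0.001
[623.49892865  58.55201847 291.39245291] [-7.33977631 -1.53973374 -0.05339641]
```

View pics/w6.png

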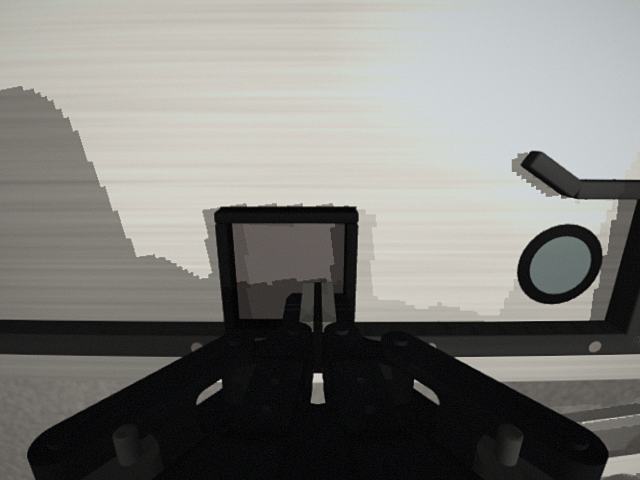

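The tile at (215–357, 213) is still flat on the fence, with the nest mouth ahead and the lip tip at (535,157). The force is steady, and about 129 mm remain.

```bash
python3 -m jog '[[0,[0,1.2,0],[0,0,0]],[0,[0,2.4,0],[0,0,0]],[0,[0,3.6,0],[0,0,0]],[0,[0,4.8,0],[0,0,0]],[0,[0,6,0],[0,0,0]]]'; python3 -m jog '[[0,[0,1,0],[0,0,0]],[0,[0,2,0],[0,0,0]],[0,[0,3,0],[0,0,0]],[0,[0,4,0],[0,0,0]],[0,[0,5,0],[0,0,0]]]'; python3 -m jog '[[0,[0,0.4,0],[0,0,0]],[0,[0,0.7,0],[0,0,0]],[0,[0,1,0],[0,0,0]],[0,[0,1.2,0],[0,0,0]],[0,[0,1.4,0],[0,0,0]]]'
```

```text
time: 6.65
eef_pos: [631.3, 116.3, 291.3]
ee_rot: [[-0.991, 0.132, -0.005], [0.132, 0.991, -0.002], [0.004, -0.003, -1.0]]
contact_force: [-9.9, -6.6, 2.7]
width: 0.0
time: 7.15
eef_pos: [637.9, 165.8, 291.3]
ee_rot: [[-0.991, 0.132, -0.005], [0.132, 0.991, -0.002], [0.005, -0.003, -1.0]]
contact_force: [-10.6, -6.3, 2.2]
width: 0.002
time: 7.65
eef_pos: [639.7, 179.5, 291.3]
ee_rot: [[-0.991, 0.132, -0.005], [0.132, 0.991, -0.002], [0.005, -0.003, -1.0]]
contact_force: [-10.0, -7.2, 3.0]
width: -0.001
```

```bash
python3 -m jog '[[0,[0,0.2,0],[0,0,0]],[0,[0,0.4,0],[0,0,0]],[0,[0,0.6,0],[0,0,0]],[0,[0,0.7,0],[0,0,0]],[0,[0,0.7,0],[0,0,0]]]'; python3 -m jog '[[0,[0,0.1,0],[0,0,0]],[0,[0,0.2,0],[0,0,0]],[0,[0,0.3,0],[0,0,0]],[0,[0,0.3,0],[0,0,0]]]'
```

```text
time: 8.15
eef_pos: [640.6, 186.5, 291.4]
ee_rot: [[-0.991, 0.132, -0.005], [0.132, 0.991, -0.002], [0.005, -0.003, -1.0]]
contact_force: [-10.1, -5.1, 2.1]
width: -0.0
time: 8.55
eef_pos: [641.0, 188.0, 291.3]
ee_rot: [[-0.991, 0.132, -0.007], [0.132, 0.991, -0.006], [0.006, -0.007, -1.0]]
contact_force: [-13.6, -15.7, 6.0]
width: -0.002
```

The force rose to 16 N along y and the tool stopped short, which means stop contact. I'll relax the tips off both rims, lift and check.

```bash
python3 -m jog '[[0,[0.2,-0.3,0],[0,0,0]],[0,[0.5,-0.6,0],[0,0,0]],[0,[0.7,-0.8,0],[0,0,0]],[0,[0.7,-0.8,-1],[0,0,0]],[0,[0.7,-0.8,-3],[0,0,0]]]';  python3 -m jog '[[0,[0,0,-4],[0,0,0]],[0,[-2,-2,-8],[0,0,0]],[0,[-4,-6,-8],[0,0,0]],[0,[-4,-10,-8],[0,0,0]],[0,[-4,-10,-8],[0,0,0]]]'
python3 - <<'E'
from m import *
i=camera_info('wrist');p,d=camera('wrist');s=read_state();print(s['eef_pos'],s['contact_force'])
import pickle;pickle.dump(i,open('pics/w7.pkl','wb'));np.save('pics/w7.npy',p)
cv2.imwrite('pics/w7.png',p[:,:,::-1])
E
```

```text
time: 9.05
eef_pos: [633.5, 183.1, 321.4]
ee_rot: [[-0.991, 0.132, -0.002], [0.132, 0.991, -0.0], [0.002, -0.0, -1.0]]
contact_force: [0.7, -0.3, -0.5]
width: -0.002
time: 9.55
eef_pos: [660.2, 74.4, 402.6]
ee_rot: [[-0.991, 0.136, 0.001], [0.136, 0.991, -0.001], [-0.001, -0.001, -1.0]]
contact_force: [-0.0, 0.6, 0.6]
width: 0.001
[660.1170891   76.63370648 402.60614093] [-0.31344156  0.41298805  0.18164225]
```

View pics/w7.png

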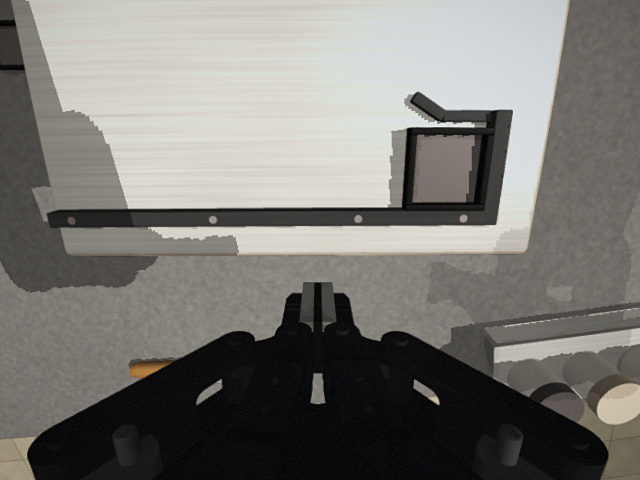

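The tile sits in the nest at (405–490, 128–208), against both the fence and the stop. I'll make one close crop and check numerically that the bystanders have not moved.

Run:
```python
from m import *
p=np.load('pics/w7.npy');cv2.imwrite('pics/w7c.png',cv2.resize(p[90:235,385:525],None,fx=4,fy=4,interpolation=cv2.INTER_CUBIC)[:,:,::-1])
q,_=camera('top');p0=np.load('pics/top0.npz')['p']
for n,(u,v) in dict(cell=(322,267),trap=(273,262),small=(398,261)).items():
    f=lambda im:cv2.minAreaRect(blob(im,(u,v),14,60))[0]
    print(n,f(p0),f(q))
```

```text
cell (322.6499938964844, 267.45001220703125) (322.7500305175781, 267.2500305175781)
trap (273.0, 263.0) (262.0, 275.0)
small (397.43243408203125, 260.4053955078125) (397.37841796875, 260.229736328125)
```

View pics/w7c.png

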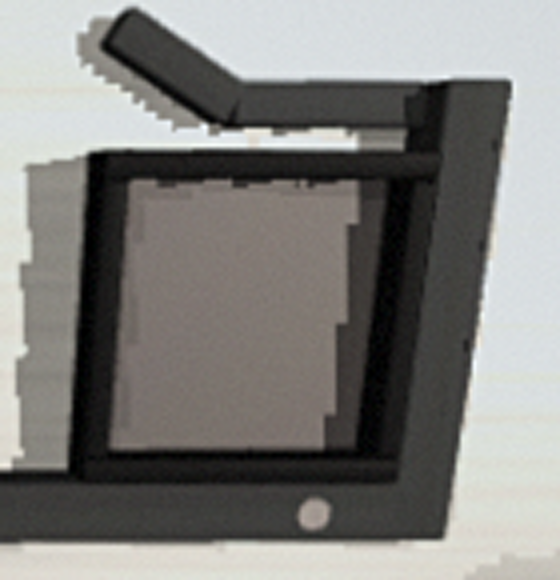

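The crop shows the tile touching the fence and the stop with no gap, and an even clearance at the lip. The trap reading changed in the top view, probably because the arm hides it, so I'll check from the side camera.

Run:
```python
from m import *
q,_=camera('side');p0=np.load('pics/side0.npz')['p']
for n,(u,v) in dict(trap=(269,214),cell=(287,255)).items():
    f=lambda im:cv2.minAreaRect(blob(im,(u,v),18,60))[0]
    print(n,f(p0),f(q))
cv2.imwrite('pics/s8.png',cv2.resize(q[140:340,180:430],None,fx=3,fy=3,interpolation=2)[:,:,::-1])
```

```text
trap (269.0, 214.5) (269.0, 214.5)
cell (286.0, 254.5) (286.0, 254.5)
```

View pics/s8.png

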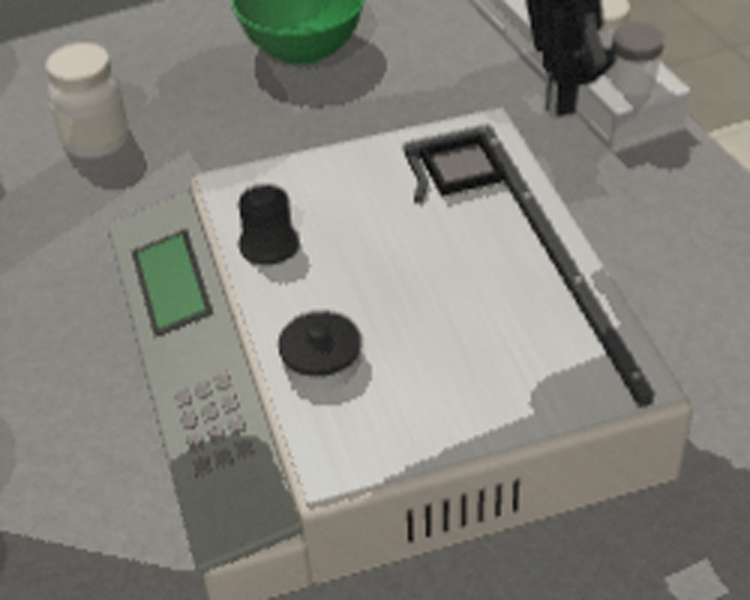

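The side view shows the tile in the nest at (463,163), with the trap and cell unmoved and the robot clear. Handing in.

```bash
python3 -c "
from rig import *
print(read_state()['time'],finish_job())"
```

```text
the job is handed in; nothing more can be done
9.7 None
```

The tile is home over the measuring port, and I handed the job in at 9.7 s, well under the 42 s limit. I pushed it with closed fingertips in its recess, first square against the fence and then along the fence into the nest. It was never gripped. Forces stayed low: about 11 N at the fence and about 21 N when it met the end stop.

**Last checks:**
- **Tile:** The close crop shows no visible gap at the fence or the end stop, and an even clearance at the lip. The tool also stopped short at the end as the force rose, which fits contact with the stop.
- **Bystanders:** The powder cell and zero trap are at the same pixels in the side view before and after. The small look-alike matches in the top view. The bowl, jars and spatula were not measured.
- **Robot:** It was clear of everything when the job was handed in.

**Checks that disagreed:**
- **Zero trap:** In the last top view its reading shifted, most likely because the arm or its shadow covered it. The side view showed no movement.
- **Tile height:** Rough measurements of the tile's top gave 115 and 121 mm against the stated 126 mm. I worked from the stated height, and nothing touched on the way down.

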